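# Latch the vent valve open

## Robot

A 6-joint arm with a two-finger parallel gripper is mounted at the origin on the work surface. World frame = base frame: x ahead of the robot, y to its left, z up, the work surface at z = 0. Lengths are in m, angles in rad, forces in N, time in s.
With the tool pointing down it reaches from about 0.375 to 0.925 m from the base axis. Payload 5.7 kg.
Tool frame: the origin (TCP) lies on the centre line of the jaws, within the pads' length; the fingertips stand 17 mm ahead of it and the grasp point (between the pads) lies 2 mm behind it; z points along the fingers, y is the direction in which the jaws open and shut (so a half turn about z gives the same grasp; the last joint's range is limited). The gripper opens to 88 mm and grips with 3 to 60 N. Pads are 20 mm wide; open, the fingers measure 115 mm over their backs; the gripper's body (75 mm by 178 mm) begins 61 mm behind the grasp point.
Start: joints at [-1.451, 0.359, 1.51, -0, 1.272, -0.115], TCP at [0.14, -0.584, 0.24] pointing down, gripper open.
Joint ranges: [-2.97, 2.97], [-1.01, 2.36], [0.21, 2.38], [-0.96, 4.11], [0.2, 2.71], [-2.98, 2.98]. Speed limits (rad/s): [2.39, 2.39, 3.14, 3.14, 3.14, 3.14].

## Interface

Orientations are given as a unit quaternion [w, x, y, z].
In Python, from workcell import state, snapshot, close_job gives the robot as it stands.
- The arm moves only by the tool move_arm, never from a script. Its argument "moves" is a list of rows, each an object of numbers: "wx", "wy", "wz": the turn, a rotation vector about the world's x, y, z in degrees; "x", "y", "z": the shift along the world's x, y, z in m; "fingers": the opening, from 0 (shut) to 1 (fully open). In form: [{"wx": .., "wy": .., "wz": .., "x": .., "y": .., "z": .., "fingers": ..}, ...]. A call has 1 to 10 rows; each row shifts and turns the commanded pose from where the row before left it; what a row does not reach is not made up. A row lasts 1/8 s, in which the tool goes at most 62.5 mm and 10.7 degrees, less where a joint would pass 70% of its speed; a pose out of reach is approached as far as the arm can. A call with a gripper value outside its range is refused whole. The fingers move at their own pace and stop on an object; the grip force is fixed at half the most. Time passes only in rows, so rows that do not move let the fingers close. It gives the time, the measured TCP pose, the force and the opening at its end, in the units of the state.
- state(): the state, without advancing time (a new reading comes with each control period).
- snapshot(name): name is "side" or "top" or "wrist"; returns a dict with "frame" (420x560x3 uint8, blue, green, red), "depth" (420x560 float32, m along the optical axis (not along the pixel's ray), 0 where there is no reading), "camera_matrix" (3x3 intrinsics, pixels), "xyz" and "orientation" of the camera in the world; the wrist camera has in their place "mount" (4x4, takes a point from camera to tool coordinates, whose origin is the TCP and whose axes are the flange's). Camera axes: x right, y down, z forward; pixel columns grow to the right and rows downward; lengths in m; the calibration is good to about 2 mm. A picture is of the moment at which its call begins: read the wrist's pose just before it.
- close_job(): hands the job in, once; it reports no verdict.
The state is a dict: "clock": time; "joints": joint angles; "joint_vel": joint speeds; "joint_efforts": joint torques, N m; "eef_pos": TCP position; "ee_rot": TCP orientation; "force": force on the tool from outside, world axes, zero at the start; "torque": the same for the moment, N m; "opening": finger opening in m.
Only numpy, scipy, OpenCV 4.12 (cv2) and the standard library are available. Lean on these libraries where they do the work, as an engineer would, in place of code of your own. Each camera call takes 0.05 s, during which the arm holds its last target.

## Task

Open the blue-capped vent valve of the evaporator and leave it held open: push its sprung knob along the slot to its far end, across to the side and back into the holding notch, so that it stays there by itself when you let go. Do not move the knob of the yellow-capped valve or disturb the stoppered flask.

Things in the scene. Friction and masses are not known exactly. Their poses are not given: they have to be found in the camera images.
- blue_grip (a point): Centre of the blue knob, round and upright, 29 mm wide, 40 mm tall, on a 130 x 100 mm white block; its steel gate plate lies 37 mm below this point. Axes fixed to the block: +x along the slot, +y across to the notch, z up. It only slides level: up to 60 mm along +x, against a spring (5.5 N at rest, 12.5 N at the end) that snaps it back; sideways is open only beyond 43 mm (aim for 52).
- blue_notch (a point): Fixed point: the blue knob's centre when held in its notch, 26 mm along +x and 26 mm along +y of its rest place, same height and axes as blue_grip. From 52 mm along, go 30 mm across in +y (33 at most; up to 3 N of spring pulls back), past a 10 mm divider, then back along -x, drawn by the spring, to the notch's end 26 mm along, where it is held.
- yellow_grip (a point): Centre of the yellow knob of a second valve of just the same shape, size and axes, closed, to be left as it is.
- flask_mid (a point): Middle of a loose conical flask of green-tinted glass with a red stopper, 64 mm across its base and 106 mm tall, standing on the bench; this point is on its axis 53 mm above the bench.
Mind the look-alikes: they are no part of the job. Leave any brown or pink look-alike of the part that bears blue_grip alone.

How it is judged:
At the end, for the whole second after the job is handed in: The blue knob stays by itself in its notch, within 10 mm of the held position; the yellow knob is where it was (within 10 mm) and the flask has moved less than 30 mm (horizontal distance between blue_grip and blue_notch below 0.01 m and distance of yellow_grip from where it was at the start of the episode below 0.01 m and distance of flask_mid from where it was at the start of the episode below 0.03 m); the robot touches nothing.
It fails at once if the yellow knob is moved more than 15 mm (distance of yellow_grip from where it was at the start of the episode above 0.015 m).
It fails at once if the flask is moved more than 30 mm or knocked over (distance of flask_mid from where it was at the start of the episode above 0.03 m or angle between flask_mid's own z axis and vertical above 0.6 rad).
It also fails if it takes over 32 s, if anything falls off the work surface, if the arm or the gripper's body presses on something with over 40 N, if the wrist force passes 120 N, or if a joint passes its speed limit or range.

## Working session

There is one attempt and no reset: what is moved stays moved. The work goes in short steps, Python scripts to look and compute and a tool call to move; the robot and the scene stay as the last step left them, time stands still between calls to the robot, and variables do not carry over. Pictures are saved under pics/ and viewed, and the job is handed in when it is done.

Besides the shell and the picture viewer there is one more tool, called by a JSON object that holds its "method" and its "body". move_arm: Moves the arm, as the interface text tells. Its arguments: {"type":"object","properties":{"moves":{"type":"array","items":{"type":"object","properties":{"wx":{"type":"number"},"wy":{"type":"number"},"wz":{"type":"number"},"x":{"type":"number"},"y":{"type":"number"},"z":{"type":"number"},"fingers":{"type":"number"}}}}},"required":["moves"]}

```bash
mkdir -p pics; ls; python3 - <<'E'
from workcell import state, snapshot
import cv2,numpy as np
s=state();print(s)
for n in("top","side","wrist"):
    d=snapshot(n);cv2.imwrite(f"pics/{n}0.png",d["frame"]);np.savez(f"{n}0.npz",**d)
    print(n,d["camera_matrix"].tolist(),d.get("xyz"),d.get("orientation"),d.get("mount"))
E
```

```text
pics
{'clock': 0.0, 'joints': array([-1.45111920e+00,  3.59495856e-01,  1.51142107e+00,  7.26089322e-06,
        1.27249544e+00, -1.15087212e-01]), 'joint_vel': array([-1.60373595e-04, -5.48765016e-04,  3.78952198e-04,  4.85165117e-04,
       -9.28113538e-04,  6.46028096e-05]), 'joint_efforts': array([-1.13864051e-03, -5.15379274e+01, -2.70724332e+01,  6.71352167e-02,
        3.48534132e-02, -1.41957025e-04]), 'eef_pos': array([ 0.13949208, -0.58288663,  0.23881934]), 'ee_rot': array([-9.09864278e-04,  9.93118334e-01,  1.17111686e-01,  1.38104769e-06]), 'force': array([ 0.87961421, -0.03017931, -0.51339922]), 'torque': array([-0.0029775 ,  0.00528714, -0.02098243]), 'opening': 0.08803553604138642}
top [[428.89367432618, 0.0, 280.0336004351613], [0.0, 428.89367432618, 205.04409869870457], [0.0, 0.0, 1.0]] [ 0.39724051 -0.02640348  1.030131  ] [ 0.05252764 -0.6981442   0.7132595  -0.03311197] None
side [[449.9980488744389, 0.0, 282.2157574788229], [0.0, 449.9980488744389, 219.70047617235224], [0.0, 0.0, 1.0]] [0.04318889 0.81100639 0.6532787 ] [ 0.13002812 -0.2126994   0.84044171 -0.48115422] None
wrist [[301.0077938564453, 0.0, 276.0664279680142], [0.0, 301.0077938564453, 210.58343564761375], [0.0, 0.0, 1.0]] None None [[ 3.09110088e-04 -9.58472383e-01 -2.85185194e-01  8.01216757e-02]
 [ 9.99999839e-01  4.31753974e-04 -3.67179729e-04 -1.34222800e-03]
 [ 4.75061470e-04 -2.85185034e-01  9.58472363e-01 -1.45381983e-01]
 [ 0.00000000e+00  0.00000000e+00  0.00000000e+00  1.00000000e+00]]
```

View pics/top0.png

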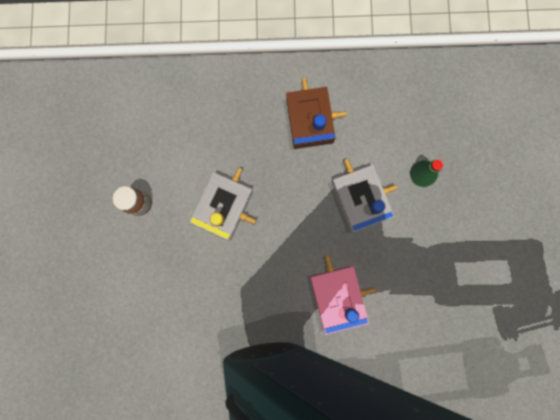

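View pics/side0.png

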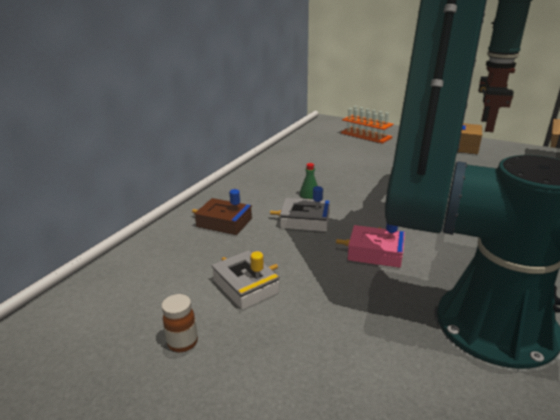

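View pics/wrist0.png

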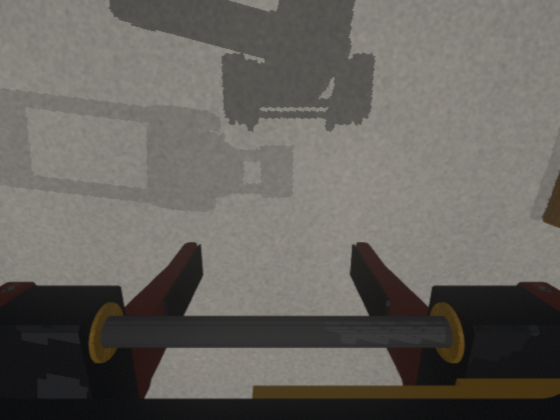

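The top view shows the white, blue-capped block at about (363,197) with its knob at (378,207). The flask is at (425,173), the yellow valve at (222,205), and the brown and pink look-alikes at (312,117) and (340,298). I'll zoom in and take depth measurements.

```bash
cat > h.py <<'E'
import numpy as np,cv2
from scipy.spatial.transform import Rotation as R
def q(o): return R.from_quat([o[1],o[2],o[3],o[0]])
def cloud(d):
    K=d["camera_matrix"];z=d["depth"].astype(float);v,u=np.mgrid[:z.shape[0],:z.shape[1]]
    p=np.stack([(u-K[0,2])/K[0,0]*z,(v-K[1,2])/K[1,1]*z,z],-1)
    return p@q(d["orientation"]).as_matrix().T+d["xyz"]
E
python3 - <<'E'
from h import *
d=np.load("top0.npz");P=cloud(d);f=d["frame"]
hsv=cv2.cvtColor(f,cv2.COLOR_BGR2HSV)
c=f[140:245,320:455];cv2.imwrite("pics/zoom0.png",cv2.resize(c,None,fx=5.9,fy=5.7,interpolation=cv2.INTER_CUBIC))
np.set_printoptions(precision=3,suppress=True)
b=(hsv[...,0]>105)&(hsv[...,0]<130)&(hsv[...,1]>150)&(hsv[...,2]>40)
n,l,st,ce=cv2.connectedComponentsWithStats(b.astype(np.uint8))
for i in range(1,n):
    if st[i,4]>15:
        p=P[l==i]; print(i,st[i],ce[i],np.median(p,0),p.min(0),p.max(0))
print("bench z",np.median(P[150:160,60:100,2]))
# white block top
box=np.zeros(b.shape,bool);box[150:240,325:400]=1
m=box&(P[...,2]>0.03); p=P[m]
print(np.histogram(p[:,2],bins=30))
E
```

```text
1 [314 115  11  14 119] [319.126 121.126] [ 0.697 -0.093  0.101] [ 0.685 -0.104  0.086] [ 0.712 -0.082  0.106]
2 [294 134  40   9 160] [313.681 138.106] [ 0.674 -0.082  0.046] [ 0.397 -0.128  0.042] [ 0.683 -0.026  1.03 ]
3 [373 201  11  11  97] [377.732 206.021] [ 0.504 -0.214  0.101] [ 0.493 -0.225  0.092] [ 0.515 -0.204  0.104]
4 [354 213  38  16 123] [372.732 220.659] [ 0.476 -0.212  0.046] [ 0.461 -0.255  0.041] [ 0.493 -0.169  0.05 ]
5 [327 310  39  22 231] [348.671 320.892] [ 0.259 -0.147  0.097] [ 0.232 -0.185  0.041] [ 0.397 -0.026  1.03 ]
bench z -0.000537982361965117
(array([2311,   37,  129,    0,    0,    0,    0,    0,    0,    0,    0,
          0,    0,    0,    0,    0,    0,    0,    0,    0,    0,    0,
          0,    0,    0,    0,    0,    0,    0,   24]), array([0.03 , 0.063, 0.097, 0.13 , 0.163, 0.197, 0.23 , 0.263, 0.297,
       0.33 , 0.363, 0.397, 0.43 , 0.463, 0.497, 0.53 , 0.563, 0.597,
       0.63 , 0.663, 0.697, 0.73 , 0.763, 0.797, 0.83 , 0.863, 0.897,
       0.93 , 0.963, 0.997, 1.03 ]))
```

View pics/zoom0.png

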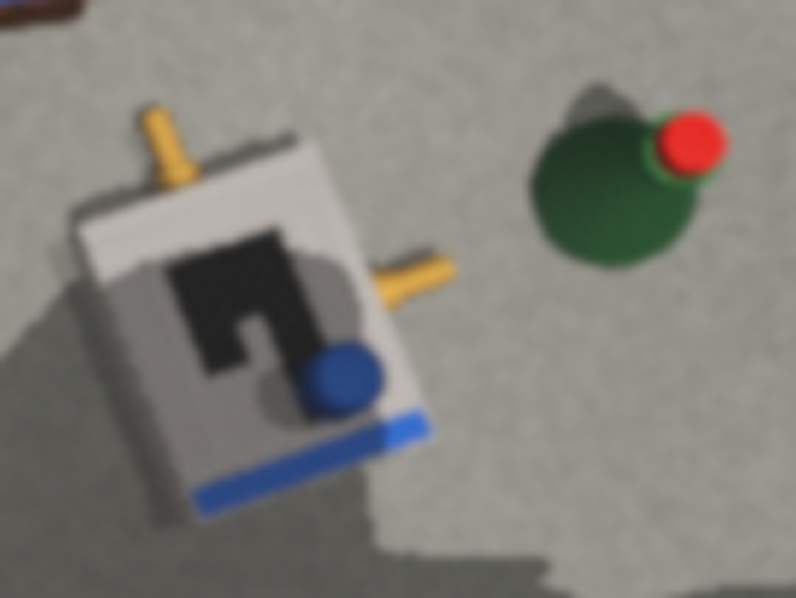

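The zoom shows the blue knob at the near end of its slot, which runs up and left in the picture. The notch leg is on the left, which is +y, and the flask stands to the right, on the −y side. Next I'll fit the block axes and the knob centre.

```bash
python3 - <<'E'
from h import *
np.set_printoptions(precision=4,suppress=True)
d=np.load("top0.npz");P=cloud(d);f=d["frame"]
box=np.zeros(f.shape[:2],bool);box[150:240,325:400]=1
hsv=cv2.cvtColor(f,cv2.COLOR_BGR2HSV)
gold=(hsv[...,0]>10)&(hsv[...,0]<30)&(hsv[...,1]>100)
m=box&(P[...,2]>0.038)&(P[...,2]<0.056)&~gold
mm=cv2.morphologyEx(m.astype(np.uint8),cv2.MORPH_OPEN,np.ones((7,7)))>0
p=P[mm]; r=cv2.minAreaRect(p[:,:2].astype(np.float32)*1000); print(r,cv2.boxPoints(r))
print("z top",np.median(p[:,2]))
# blue cap strip direction
b=(hsv[...,0]>105)&(hsv[...,0]<130)&(hsv[...,1]>150)&box&(P[...,2]<.055)
x=P[b][:,:2];w=np.linalg.svd(x-x.mean(0))[2][0];print("strip",x.mean(0),w,np.degrees(np.arctan2(w[1],w[0])))
# dark edges of slot
k=box&(P[...,2]>.085)&(P[...,2]<.11)
kp=P[k];top=kp[kp[:,2]>.098];print("knob top",len(top),np.median(top,0),top.mean(0),cv2.minEnclosingCircle(top[:,:2].astype(np.float32)*1000))
for nm,(a,bb,c,e) in dict(flask=(150,195,405,450),yellow=(165,245,185,260),pink=(255,340,305,380),brown=(75,155,280,350)).items():
    q_=P[a:bb,c:e].reshape(-1,3);q_=q_[(q_[:,2]>.03)&(q_[:,2]<.3)];print(nm,q_.min(0),q_.max(0))
# side view knob
d=np.load("side0.npz");P=cloud(d);hsv=cv2.cvtColor(d["frame"],cv2.COLOR_BGR2HSV)
b=(hsv[...,0]>105)&(hsv[...,0]<130)&(hsv[...,1]>120)
n,l,st,ce=cv2.connectedComponentsWithStats(b.astype(np.uint8))
for i in range(1,n):
    if st[i,4]>15: q_=P[l==i];print(st[i],np.median(q_,0),q_.min(0),q_.max(0))
E
```

```text
((529.1868896484375, -193.325927734375), (130.03085327148438, 100.4891357421875), 19.1201114654541) [[ 451.3005 -167.1489]
 [ 484.2157 -262.0945]
 [ 607.0732 -219.5029]
 [ 574.1581 -124.5574]]
z top 0.04429058441264733
strip [ 0.4765 -0.212 ] [-0.3303  0.9439] 109.28951537655934
knob top 121 [ 0.5035 -0.2164  0.1007] [ 0.5035 -0.2165  0.1008] ((503.6395568847656, -216.75912475585938), 13.7846097946167)
flask [ 0.5652 -0.3705  0.0302] [ 0.6137 -0.3201  0.1082]
yellow [0.4394 0.0664 0.0301] [0.5971 0.2098 0.1051]
pink [ 0.2255 -0.1921  0.0306] [ 0.3731 -0.0674  0.1049]
brown [ 0.6598 -0.146   0.03  ] [ 0.8003 -0.0201  0.1058]
[313 187   9  14 105] [ 0.5015 -0.2053  0.0877] [ 0.491  -0.2184  0.0672] [ 0.516  -0.2007  0.1038]
[230 189   9  16 114] [ 0.6955 -0.0843  0.0905] [ 0.686  -0.1001  0.0659] [ 0.7119 -0.0774  0.1049]
[323 201   6  16  54] [ 0.476  -0.2101  0.0469] [ 0.4591 -0.2498  0.045 ] [ 0.4946 -0.1659  0.0496]
[233 205  17  16  76] [ 0.6754 -0.0796  0.0465] [ 0.6645 -0.1271  0.0435] [ 0.6839 -0.0348  0.0489]
[387 224  10   8  60] [ 0.2703 -0.1387  0.0792] [ 0.2176 -0.148   0.0686] [0.2827 0.0649 0.2091]
[398 231   5  21  72] [ 0.2446 -0.139   0.0469] [ 0.2332 -0.1869  0.0441] [ 0.2578 -0.0947  0.0502]
```

Measured values:

| Item | Value |
|---|---|
| Block yaw | 19.2° |
| Along slot (ex) | (0.944, 0.329) |
| Across to notch (ey) | (−0.329, 0.944) |
| Knob centre | about (0.5035, −0.2165, 0.082) |

I'll turn the jaws to open along ex by turning +95.7°, then go above the knob.

{"method": "move_arm", "body": {"moves": [{"wz":9.6,"x":0.036,"y":0.036},{"wz":9.6,"x":0.036,"y":0.037},{"wz":9.6,"x":0.036,"y":0.037},{"wz":9.6,"x":0.036,"y":0.037},{"wz":9.6,"x":0.037,"y":0.037},{"wz":9.6,"x":0.037,"y":0.037},{"wz":9.6,"x":0.037,"y":0.037},{"wz":9.6,"x":0.037,"y":0.037},{"wz":9.6,"x":0.036,"y":0.036},{"wz":9.3,"x":0.036,"y":0.036}]}}

```text
validation failed for argument at $.mo...
```

{"method": "move_arm", "body": {"moves": [{"z":-0.02},{"z":-0.02},{"z":0}]}}

```text
validation failed for argument at $.mo...
```

```bash
python3 - <<'E'
from h import *
from workcell import state,snapshot
np.set_printoptions(precision=4,suppress=True)
s=state();d=snapshot("wrist");t=snapshot("top")
print(s["eef_pos"],s["ee_rot"],s["force"],s["joints"])
Rt=q(s["ee_rot"]).as_matrix();print(Rt)
K=d["camera_matrix"];z=d["depth"].astype(float);v,u=np.mgrid[:420,:560]
p=np.stack([(u-K[0,2])/K[0,0]*z,(v-K[1,2])/K[1,1]*z,z],-1)
M=d["mount"];p=p@M[:3,:3].T+M[:3,3];p=p@Rt.T+s["eef_pos"]
hsv=cv2.cvtColor(d["frame"],cv2.COLOR_BGR2HSV)
b=(hsv[...,0]>105)&(hsv[...,0]<130)&(hsv[...,1]>120)
n,l,st,ce=cv2.connectedComponentsWithStats(b.astype(np.uint8))
for i in range(1,n):
    if st[i,4]>100:
        x=p[l==i];T=x[x[:,2]>.096]
        print(st[i],np.median(x,0));
        if len(T)>20: print(" top",T.mean(0),cv2.minEnclosingCircle(T[:,:2].astype(np.float32)*1000))
        else:
            w=np.linalg.svd((x-x.mean(0))[:,:2],full_matrices=False)[2][0];print(" dir",np.degrees(np.arctan2(w[1],w[0])))
cv2.imwrite("pics/wrist1.png",d["frame"]);cv2.imwrite("pics/top1.png",t["frame"])
E
```

```text
[ 0.1395 -0.583   0.239 ] [-0.0007  0.9931  0.1172 -0.    ] [ 0.1986  0.2568 -0.2557] [-1.4511  0.3593  1.5112 -0.      1.2725 -0.1151]
[[ 0.9725  0.2327 -0.0002]
 [ 0.2327 -0.9725  0.0014]
 [ 0.0001 -0.0014 -1.    ]]
```

View pics/wrist1.png

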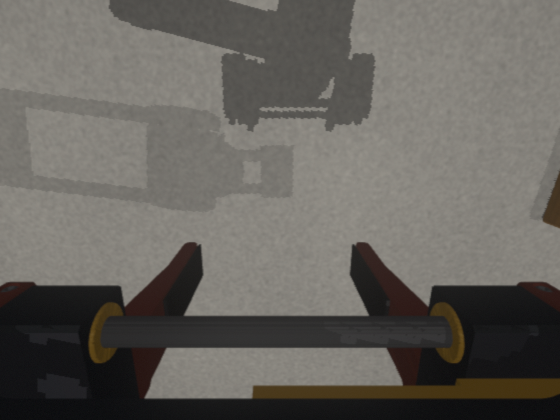

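Both moves were refused and the arm hasn't moved; the wrist picture is unchanged. The rows probably need every field, so I'll send full rows.

{"method": "move_arm", "body": {"moves": [{"wx":0,"wy":0,"wz":9.6,"x":0.036,"y":0.036,"z":0,"fingers":1},{"wx":0,"wy":0,"wz":9.6,"x":0.036,"y":0.037,"z":0,"fingers":1},{"wx":0,"wy":0,"wz":9.6,"x":0.036,"y":0.037,"z":0,"fingers":1},{"wx":0,"wy":0,"wz":9.6,"x":0.036,"y":0.037,"z":0,"fingers":1},{"wx":0,"wy":0,"wz":9.6,"x":0.037,"y":0.037,"z":0,"fingers":1},{"wx":0,"wy":0,"wz":9.6,"x":0.037,"y":0.037,"z":0,"fingers":1},{"wx":0,"wy":0,"wz":9.6,"x":0.037,"y":0.037,"z":0,"fingers":1},{"wx":0,"wy":0,"wz":9.6,"x":0.037,"y":0.037,"z":0,"fingers":1},{"wx":0,"wy":0,"wz":9.6,"x":0.036,"y":0.036,"z":0,"fingers":1},{"wx":0,"wy":0,"wz":9.3,"x":0.036,"y":0.036,"z":0,"fingers":1}]}}

```text
clock: 1.5
eef_pos: [0.5046, -0.2152, 0.2397]
ee_rot: [0.0, 0.577, 0.816, -0.0]
force: [0.4, -1.0, 0.1]
opening: 0.0875
```

```bash
cat > look.py <<'E'
from h import *
import sys
from workcell import state,snapshot
np.set_printoptions(precision=4,suppress=True)
s=state();d=snapshot("wrist");t=snapshot("top")
print(s["clock"],s["eef_pos"],s["ee_rot"],s["force"],s["opening"])
Rt=q(s["ee_rot"]).as_matrix();print(np.degrees(np.arctan2(Rt[1,1],Rt[0,1])))
K=d["camera_matrix"];z=d["depth"].astype(float);v,u=np.mgrid[:420,:560]
p=np.stack([(u-K[0,2])/K[0,0]*z,(v-K[1,2])/K[1,1]*z,z],-1)
M=d["mount"];p=p@M[:3,:3].T+M[:3,3];p=p@Rt.T+s["eef_pos"]
def rep(d,p):
  hsv=cv2.cvtColor(d["frame"],cv2.COLOR_BGR2HSV)
  b=(hsv[...,0]>105)&(hsv[...,0]<130)&(hsv[...,1]>120)
  n,l,st,ce=cv2.connectedComponentsWithStats(b.astype(np.uint8))
  for i in range(1,n):
    if st[i,4]>60:
        x=p[l==i];T=x[(x[:,2]>.096)&(x[:,2]<.11)]
        print(st[i],np.median(x,0));
        if len(T)>20: print(" top",T.mean(0),cv2.minEnclosingCircle(T[:,:2].astype(np.float32)*1000))
        else:
            w=np.linalg.svd((x-x.mean(0))[:,:2],full_matrices=False)[2][0];print(" dir",np.degrees(np.arctan2(w[1],w[0])))
rep(d,p);print("--top");rep(t,cloud(t))
k=sys.argv[1]
cv2.imwrite(f"pics/wrist{k}.png",d["frame"]);cv2.imwrite(f"pics/top{k}.png",t["frame"])
E
python3 look.py 2
```

```text
1.5 [ 0.5046 -0.2152  0.2397] [ 0.0001  0.5774  0.8165 -0.0001] [ 0.3902 -0.9915  0.0639] 0.08746088267232106
19.469126876567834
[  29    0   56   94 2249] [ 0.2767 -0.1475  0.0919]
 top [ 0.2775 -0.1488  0.1014] ((275.5843811035156, -149.42445373535156), 14.589369773864746)
[ 443   85   44   91 1012] [ 0.6766 -0.0791  0.0466]
 dir -82.9653499563133
[249 139  12  83 824] [ 0.4779 -0.2071  0.0466]
 dir 108.69778575531754
[ 480  139   53   31 1295] [ 0.695  -0.0943  0.0993]
 top [ 0.7005 -0.0935  0.1013] ((701.899169921875, -93.31671905517578), 13.787177085876465)
[263 186  28  33 717] [ 0.5059 -0.211   0.1017]
 top [ 0.5066 -0.2133  0.1016] ((506.8304138183594, -213.6969757080078), 13.843070983886719)
--top
[314 115  12  15 140] [ 0.6967 -0.0928  0.1002]
 top [ 0.6986 -0.0939  0.1009] ((699.0126342773438, -94.5843734741211), 13.722143173217773)
[294 134  40  10 188] [ 0.674  -0.0813  0.0456]
 dir 113.90898318431928
```

View pics/wrist2.png

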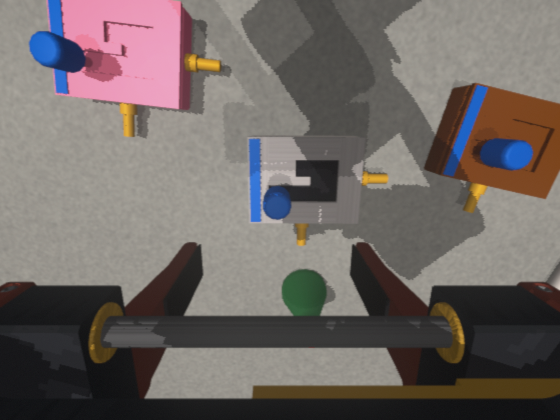

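The wrist view shows the blue knob at (277,203), with the slot running right and the notch toward the top of the picture. The wrist puts the knob at (0.507, −0.213) and the top camera at (0.5035, −0.2165), so the TCP at (0.5046, −0.2152) is on the mean. I'll go down to z = 0.085 and grip.

{"method": "move_arm", "body": {"moves": [{"wx":0,"wy":0,"wz":0,"x":0,"y":0,"z":-0.03,"fingers":1},{"wx":0,"wy":0,"wz":0,"x":0,"y":0,"z":-0.035,"fingers":1},{"wx":0,"wy":0,"wz":0,"x":0,"y":0,"z":-0.035,"fingers":1},{"wx":0,"wy":0,"wz":0,"x":0,"y":0,"z":-0.03,"fingers":1},{"wx":0,"wy":0,"wz":0,"x":0,"y":0,"z":-0.025,"fingers":1},{"wx":0,"wy":0,"wz":0,"x":0,"y":0,"z":0,"fingers":1},{"wx":0,"wy":0,"wz":0,"x":0,"y":0,"z":0,"fingers":0.6}]}}

```text
clock: 2.48
eef_pos: [0.5038, -0.2171, 0.0854]
ee_rot: [0.0, 0.58, 0.815, -0.0]
force: [-0.4, -0.5, 1.0]
opening: 0.0808
```

{"method": "move_arm", "body": {"moves": [{"wx":0,"wy":0,"wz":0,"x":0,"y":0,"z":0,"fingers":0.2},{"wx":0,"wy":0,"wz":0,"x":0,"y":0,"z":0,"fingers":0.2},{"wx":0,"wy":0,"wz":0,"x":0,"y":0,"z":0,"fingers":0.2},{"wx":0,"wy":0,"wz":0,"x":0,"y":0,"z":0,"fingers":0.2},{"wx":0,"wy":0,"wz":0,"x":0,"y":0,"z":0,"fingers":0.2}]}}

```text
clock: 3.1
eef_pos: [0.5038, -0.2165, 0.0847]
ee_rot: [0.0, 0.58, 0.815, 0.0]
force: [5.8, 2.5, 2.0]
opening: 0.0312
```

Gripped, with the opening at 31 mm. Now I'll push 52 mm along +ex, about (0.049, 0.017).

{"method": "move_arm", "body": {"moves": [{"wx":0,"wy":0,"wz":0,"x":0,"y":0,"z":0,"fingers":0.2},{"wx":0,"wy":0,"wz":0,"x":0.007,"y":0.0024,"z":0,"fingers":0.2},{"wx":0,"wy":0,"wz":0,"x":0.007,"y":0.0024,"z":0,"fingers":0.2},{"wx":0,"wy":0,"wz":0,"x":0.007,"y":0.0024,"z":0,"fingers":0.2},{"wx":0,"wy":0,"wz":0,"x":0.007,"y":0.0025,"z":0,"fingers":0.2},{"wx":0,"wy":0,"wz":0,"x":0.007,"y":0.0025,"z":0,"fingers":0.2},{"wx":0,"wy":0,"wz":0,"x":0.007,"y":0.0025,"z":0,"fingers":0.2},{"wx":0,"wy":0,"wz":0,"x":0.007,"y":0.0024,"z":0,"fingers":0.2},{"wx":0,"wy":0,"wz":0,"x":0,"y":0,"z":0,"fingers":0.2}]}}

```text
clock: 4.22
eef_pos: [0.5492, -0.1996, 0.0847]
ee_rot: [-0.003, 0.579, 0.815, -0.002]
force: [-10.6, -4.0, 11.2]
opening: 0.0282
```

The arm moved 48 mm and reads about 11.3 N of spring force, which matches roughly 50 mm along the slot. I'll add 3 mm more along, then go 30 mm across in +ey, (−0.0099, 0.0283).

{"method": "move_arm", "body": {"moves": [{"wx":0,"wy":0,"wz":0,"x":0.003,"y":0.001,"z":0,"fingers":0.2},{"wx":0,"wy":0,"wz":0,"x":0,"y":0,"z":0,"fingers":0.2},{"wx":0,"wy":0,"wz":0,"x":-0.002,"y":0.0057,"z":0,"fingers":0.2},{"wx":0,"wy":0,"wz":0,"x":-0.002,"y":0.0057,"z":0,"fingers":0.2},{"wx":0,"wy":0,"wz":0,"x":-0.002,"y":0.0057,"z":0,"fingers":0.2},{"wx":0,"wy":0,"wz":0,"x":-0.002,"y":0.0056,"z":0,"fingers":0.2},{"wx":0,"wy":0,"wz":0,"x":-0.002,"y":0.0056,"z":0,"fingers":0.2},{"wx":0,"wy":0,"wz":0,"x":0,"y":0,"z":0,"fingers":0.2}]}}

```text
clock: 5.22
eef_pos: [0.5417, -0.1707, 0.0846]
ee_rot: [-0.003, 0.579, 0.815, -0.003]
force: [-11.1, -6.1, 7.5]
opening: 0.0285
```

```bash
python3 look.py 3
```

```text
5.225 [ 0.5417 -0.1707  0.0846] [-0.0027  0.579   0.8154 -0.0028] [-11.1214  -6.0984   7.4845] 0.028486894671691982
19.24613535397075
[ 487  108   73  153 2904] [ 0.6764 -0.0808  0.0466]
 dir -81.55351593240238
[ 151  201   27   85 1543] [ 0.4728 -0.1907  0.0465]
 dir -82.89807581261739
[ 247  240   58   75 3410] [ 0.5411 -0.1639  0.1012]
 top [ 0.5422 -0.1678  0.1014] ((542.7156982421875, -169.3084259033203), 14.531691551208496)
--top
[314 115  12  15 140] [ 0.697  -0.0928  0.1004]
 top [ 0.6987 -0.0939  0.1009] ((699.249755859375, -94.18922424316406), 13.877388000488281)
[294 134  40  10 186] [ 0.6743 -0.0811  0.0457]
 dir 113.76774201631133
```

View pics/wrist3.png

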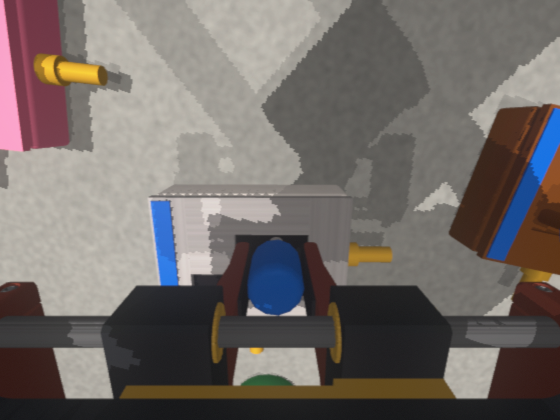

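The wrist view shows the knob at (275,275), gripped, at the far left corner of the cut-out. The TCP puts it 51 mm along and 31 mm across. Next I'll bring it back along −ex by about 26 mm.

{"method": "move_arm", "body": {"moves": [{"wx":0,"wy":0,"wz":0,"x":-0.0057,"y":-0.002,"z":0,"fingers":0.2},{"wx":0,"wy":0,"wz":0,"x":-0.0057,"y":-0.002,"z":0,"fingers":0.2},{"wx":0,"wy":0,"wz":0,"x":-0.0057,"y":-0.002,"z":0,"fingers":0.2},{"wx":0,"wy":0,"wz":0,"x":-0.0057,"y":-0.002,"z":0,"fingers":0.2},{"wx":0,"wy":0,"wz":0,"x":0,"y":0,"z":0,"fingers":0.2}]}}

```text
clock: 5.95
eef_pos: [0.5202, -0.179, 0.0846]
ee_rot: [-0.002, 0.579, 0.815, -0.002]
force: [-6.1, -5.0, 4.9]
opening: 0.0283
```

It's now 28 mm along and 30 mm across, clear of the divider. I'll ease the last 2 mm back and 2 to 3 mm toward −ey, then open.

{"method": "move_arm", "body": {"moves": [{"wx":0,"wy":0,"wz":0,"x":-0.001,"y":-0.0035,"z":0,"fingers":0.2},{"wx":0,"wy":0,"wz":0,"x":-0.001,"y":-0.0003,"z":0,"fingers":0.2},{"wx":0,"wy":0,"wz":0,"x":0,"y":0,"z":0,"fingers":0.2}]}}

```text
clock: 6.32
eef_pos: [0.521, -0.1822, 0.0847]
ee_rot: [0.0, 0.58, 0.815, -0.0]
force: [-0.3, -1.3, 2.1]
opening: 0.0282
```

The force is near zero at 27 mm along and 27 mm across, so the knob is seated. I'll open the jaws and lift clear.

{"method": "move_arm", "body": {"moves": [{"wx":0,"wy":0,"wz":0,"x":0,"y":0,"z":0,"fingers":0.6},{"wx":0,"wy":0,"wz":0,"x":0,"y":0,"z":0,"fingers":0.9},{"wx":0,"wy":0,"wz":0,"x":0,"y":0,"z":0,"fingers":0.9},{"wx":0,"wy":0,"wz":0,"x":0,"y":0,"z":0,"fingers":0.9},{"wx":0,"wy":0,"wz":0,"x":0,"y":0,"z":0.03,"fingers":0.9},{"wx":0,"wy":0,"wz":0,"x":0,"y":0,"z":0.04,"fingers":0.9},{"wx":0,"wy":0,"wz":0,"x":0,"y":0,"z":0.04,"fingers":0.9},{"wx":0,"wy":0,"wz":0,"x":0,"y":0,"z":0.04,"fingers":0.9},{"wx":0,"wy":0,"wz":0,"x":0,"y":0,"z":0,"fingers":0.9}]}}

```text
clock: 7.45
eef_pos: [0.5228, -0.1828, 0.2379]
ee_rot: [0.003, 0.58, 0.815, 0.001]
force: [-0.2, 0.0, -0.8]
opening: 0.0795
```

```bash
python3 look.py 4
```

```text
7.45 [ 0.5228 -0.1828  0.2379] [0.0033 0.5796 0.8149 0.0005] [-0.226   0.0186 -0.811 ] 0.0795326233851749
19.156891646863684
[   0   15   57  103 2384] [ 0.2759 -0.1448  0.0879]
 top [ 0.2777 -0.1484  0.1013] ((276.03497314453125, -148.7273406982422), 14.131546020507812)
[416 108  41  88 953] [ 0.6765 -0.0791  0.0465]
 dir -83.14402440897642
[224 161  13  80 796] [ 0.4782 -0.2067  0.0465]
 dir 106.64787180371398
[ 450  161   47   32 1144] [ 0.6952 -0.0932  0.1   ]
 top [ 0.7006 -0.0929  0.1014] ((702.5301513671875, -92.89894104003906), 13.823734283447266)
[260 185  29  33 750] [ 0.5219 -0.1786  0.1016]
 top [ 0.5226 -0.1806  0.1015] ((522.7877197265625, -181.65859985351562), 14.177863121032715)
--top
[314 115  12  14 139] [ 0.6968 -0.0928  0.1001]
 top [ 0.6988 -0.0941  0.1007] ((699.1246337890625, -94.97886657714844), 13.900580406188965)
[294 134  40  10 186] [ 0.6738 -0.0824  0.0455]
 dir -82.98861002000355
```

View pics/wrist4.png

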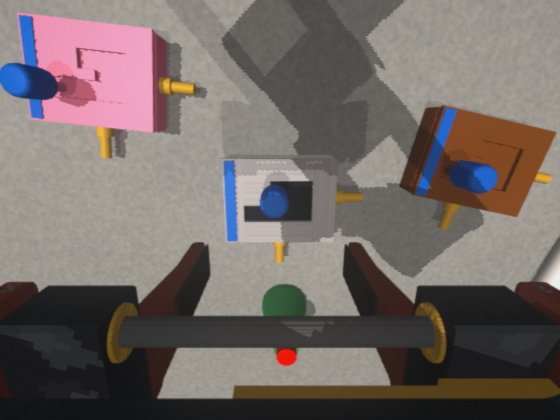

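View pics/top4.png

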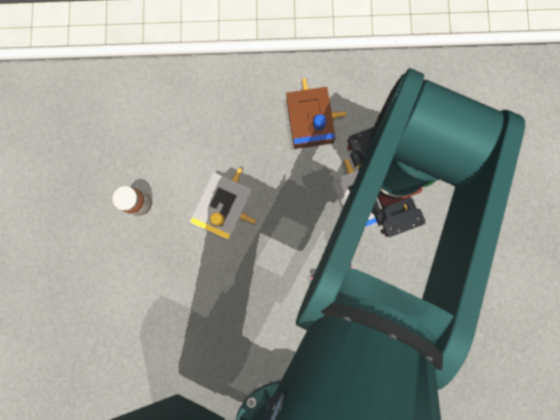

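By the wrist camera the freed knob sits 25.9 mm along and 25.6 mm across from rest, and the notch is at 26/26. It shows at (274,202) in the wrist view. The flask is standing and the yellow valve, at (217,218) in the top view, is unchanged. Handing in.

```bash
python3 -c "
from workcell import close_job,state
print(state()['force']);print(close_job())"
```

```text
[ 0.11902169  0.20156545 -0.95799261]
the job is handed in; nothing more can be done
None
```

The blue-capped vent valve is open, and the knob stays in its holding notch by itself with the gripper lifted clear. I gripped it with the jaws along the slot, pushed it about 51 mm along and 31 mm across, then drew it back into the notch. The job was handed in shortly after 7.5 s of the 32 s allowed; no verdict is reported.

**Knob position:** after release, the wrist camera put it 25.9 mm along and 25.6 mm across from its rest place, against 26/26 for the notch. The arm hid the blue valve from the top camera, so this rests on the wrist camera alone. Earlier, at the knob's rest place, the two cameras disagreed by about 3 mm on each axis, and I used the mean for the grip.

**Rest of the scene:**
- **Blue valve block:** it had not shifted, to within 1 mm.
- **Flask:** still upright in the last wrist picture; I judged this by eye and did not measure it.
- **Yellow knob:** looked unmoved in the last top picture, also by eye.
- **Gripper:** about 150 mm above the knob, touching nothing, with about 1 N on the force sensor.

My first two move calls were refused because the rows lacked some fields; the arm did not move.

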